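# Pack the phone press and hold it shut

## Task

The hand press has only a short stroke, so its foot cannot reach the phone lying under it. Lay the plywood strips one at a time flat on the phone, lengthwise along it and centred under the foot so that they pass right under it, stacking as many as it takes until the foot bears on the stack when you push the knob on top down; then finish while still holding the knob pressed down firmly, so that the stack and the phone are clamped (the press springs open if let go). Leave strips that are not needed lying flat on the bench, and do not disturb the other things or ram the press hard enough to crack the phone.

Things in the scene. Friction and masses are not known exactly. Their poses are not given: they have to be found in the camera images.
- press_base: grey base plate of the press, 210 x 104 x 12 mm, fixed; origin on the bench right under the ram axis; x from the open front back to the column, y left, z up. Plate from x = -125 to +85 mm; 26 mm column at x = +60 mm, top at 134 mm, its 40 mm flange 22 mm high. Open at the front and both sides, so a strip held near its front end can go in sideways under the foot
- press_head: arm of the press, fixed on the column at a height that varies; origin on the ram axis, level with the foot's underside when open; axes as press_base. 30 mm wide, from 18 mm in front of the ram axis back to the column, 27 to 64 mm above its origin; a black clamp screw sticks out 46 mm left at the column
- press_ram (a joint): travel of the upright ram in m: 0 = open (up), grows as the knob is pushed down, hard stop at 0.018 (too short to reach the bare phone). A spring returns it: about 2 N start it and 4 N hold it at the end of its travel with nothing under it. It does not latch
- foot (a point): centre of the underside of the ram's round foot (black, 36 mm across); it moves with the ram. The gap from the phone's top to the open foot lies between 20 and 47 mm, any value
- knob_top (a point): centre of the flat top of the ram's round black push knob, 38 mm across, 14 mm high, 98 mm above the foot; it moves with the ram
- phone: black phone 138 x 68 x 8 mm, loose, kept by 5 mm lips on the press plate, lying flat, its length along the press's x; origin: centre of its underside (12 mm above the bench, 45 mm in front of the ram axis); its top is 20 mm above the bench; its own y axis is its length
- strip_1: one of three identical plain plywood packing strips, 140 x 38 x 10 mm, weight about 50 g, lying flat on the bench to the right of the press at the start; origin: centre of its underside; x along its 140 mm length, z up through its 10 mm thickness
- strip_2: one of three identical plain plywood packing strips, 140 x 38 x 10 mm, weight about 50 g, lying flat on the bench to the right of the press at the start; origin: centre of its underside; x along its 140 mm length, z up through its 10 mm thickness
- strip_3: one of three identical plain plywood packing strips, 140 x 38 x 10 mm, weight about 50 g, lying flat on the bench to the right of the press at the start; origin: centre of its underside; x along its 140 mm length, z up through its 10 mm thickness
- tip_tin: bystander: low round white tin, 56 mm across, 32 mm high
- screw_tray: bystander: orange shallow tray, 95 x 150 x 16 mm
- battery_pack: bystander: flat black battery pack, 45 x 91 x 10 mm
- marker: bystander: white marker pen with black cap, 16 x 136 mm, lying near the front edge
- tweezers: bystander: black bent tweezers, 22 x 118 x 9 mm, lying near the front edge
- paste_syringe: bystander: white syringe, 18 x 137 mm, lying left of the press
- solder_spool: bystander: spool of solder, 62 mm across, 46 mm high, left of the press
- phone_place (a point): point on the press plate's top where the middle of the phone belongs, 45 mm in front of the ram axis
Things that resemble listed ones, but are neither listed nor needed, are in the scene too. There is more than one size of the phone; the one meant has the size given above.

How it is judged:
On the way:
1. a first strip lies on the phone under the foot, let go ((((x of strip_1 in the frame of press_base between -0.06 and -0.02 m and y of strip_1 in the frame of press_base between -0.015 and 0.015 m and z of strip_1 in the frame of press_base above 0.016 m and angle between strip_1's own z axis and vertical below 0.1 rad and angle between the x axis of strip_1 and the x axis of press_base, either way round below 0.2 rad) and contact force between strip_1 and phone above 0.1 N and contact force between strip_1 and the arm below 0.05 N and contact force between strip_1 and the fingers below 0.05 N) or ((x of strip_2 in the frame of press_base between -0.06 and -0.02 m and y of strip_2 in the frame of press_base between -0.015 and 0.015 m and z of strip_2 in the frame of press_base above 0.016 m and angle between strip_2's own z axis and vertical below 0.1 rad and angle between the x axis of strip_2 and the x axis of press_base, either way round below 0.2 rad) and contact force between strip_2 and phone above 0.1 N and contact force between strip_2 and the arm below 0.05 N and contact force between strip_2 and the fingers below 0.05 N) or ((x of strip_3 in the frame of press_base between -0.06 and -0.02 m and y of strip_3 in the frame of press_base between -0.015 and 0.015 m and z of strip_3 in the frame of press_base above 0.016 m and angle between strip_3's own z axis and vertical below 0.1 rad and angle between the x axis of strip_3 and the x axis of press_base, either way round below 0.2 rad) and contact force between strip_3 and phone above 0.1 N and contact force between strip_3 and the arm below 0.05 N and contact force between strip_3 and the fingers below 0.05 N))), for 0.2 s.
At the end, for the whole second after the job is handed in: Robot pushes the ram (over 3 N); it bears on a strip and a strip on the phone, each over 3 N. Each strip lies either in the stack (level, along the press within 0.2 rad, centre within 15 mm of the centre line, 20-60 mm before the ram axis) or flat on the bench, not held; phone in place ((contact force between press_ram and strip_1 above 3 N or contact force between press_ram and strip_2 above 3 N or contact force between press_ram and strip_3 above 3 N) and (contact force between phone and strip_1 above 3 N or contact force between phone and strip_2 above 3 N or contact force between phone and strip_3 above 3 N) and contact force between any of the fingers, the arm and press_ram above 3 N and value of joint press_ram above 0.001 m and ((x of strip_1 in the frame of press_base between -0.06 and -0.02 m and y of strip_1 in the frame of press_base between -0.015 and 0.015 m and z of strip_1 in the frame of press_base above 0.016 m and angle between strip_1's own z axis and vertical below 0.1 rad and angle between the x axis of strip_1 and the x axis of press_base, either way round below 0.2 rad) or (height (world z) of strip_1 below 0.005 m and angle between strip_1's own z axis and vertical below 0.1 rad)) and ((x of strip_2 in the frame of press_base between -0.06 and -0.02 m and y of strip_2 in the frame of press_base between -0.015 and 0.015 m and z of strip_2 in the frame of press_base above 0.016 m and angle between strip_2's own z axis and vertical below 0.1 rad and angle between the x axis of strip_2 and the x axis of press_base, either way round below 0.2 rad) or (height (world z) of strip_2 below 0.005 m and angle between strip_2's own z axis and vertical below 0.1 rad)) and ((x of strip_3 in the frame of press_base between -0.06 and -0.02 m and y of strip_3 in the frame of press_base between -0.015 and 0.015 m and z of strip_3 in the frame of press_base above 0.016 m and angle between strip_3's own z axis and vertical below 0.1 rad and angle between the x axis of strip_3 and the x axis of press_base, either way round below 0.2 rad) or (height (world z) of strip_3 below 0.005 m and angle between strip_3's own z axis and vertical below 0.1 rad)) and contact force between each of strip_1, strip_2, strip_3 and the fingers below 0.05 N and angle between phone's own z axis and vertical below 0.1 rad and horizontal distance between phone and phone_place below 0.02 m); the arm keeps its last pose, push and grip.
It fails at once if a bystander is shoved by more than 30 mm (distance of any of tip_tin, screw_tray, battery_pack, marker, tweezers, paste_syringe, solder_spool from where it was at the start of the episode above 0.03 m).
It fails at once if the ram is rammed on the stack with over 120 N (contact force between press_ram and strip_1 above 120 N or contact force between press_ram and strip_2 above 120 N or contact force between press_ram and strip_3 above 120 N).
It also fails if it takes over 72 s, if anything falls off the work surface, if the arm or the gripper's body presses on something with over 40 N, if the wrist force passes 120 N, or if a joint passes its speed limit or range.

## Robot

A 6-joint arm with a two-finger parallel gripper is mounted at the origin on a cart in front of the work surface, level with it; the furniture and walls round the work are solid. World frame = base frame: x ahead of the robot, y to its left, z up, the work surface at z = 0. Lengths are in m, angles in rad, forces in N, time in s.
With the tool pointing down it reaches from about 0.325 to 0.925 m from the base axis. Payload 3.1 kg.
Tool frame: the origin (TCP) lies midway between the tips of the shut fingers; the grasp point (between the pads) lies 19 mm behind it (env.tcp_to_grasp is the distance from the TCP to the grasp point, in m); x points along the fingers, z is the direction in which the jaws open and shut, and the axes are right-handed (so a half turn about x gives the same grasp; the last joint's range is limited). The gripper opens to 85 mm and grips with 20 to 120 N. Pads are 22 mm wide; open, the fingers measure 114 mm over their backs; the gripper's body (76 mm by 85 mm) begins 54 mm behind the grasp point. The pads swing forward as they close: fully open they stand 13 mm farther back than shut.
Start: joints at [-1.404, 0.217, 1.613, -0, 1.311, -0.112], TCP at [0.172, -0.601, 0.231] pointing down, gripper open.
Joint ranges: [-2.75, 2.75], [-0.78, 2.1], [0.31, 2.55], [-1.13, 4.27], [0.13, 2.63], [-2.58, 2.58]. Speed limits (rad/s): [2.79, 2.79, 3.14, 3.14, 3.14, 3.14].

## Interface

Orientations are given as a rotation vector (axis times angle).
In Python, from station import env gives the robot as it stands.
- The arm moves only by the shell command python3 -m inch 'ROWS'. ROWS is JSON, a list that holds one entry, the list of rows, each a list of 7 numbers: the shift along the world's x, y, z each as a share of 0.02 m, from -1 to 1, then the turn, a rotation vector about the world's x, y, z each as a share of 6 degrees, from -1 to 1, then the opening in per cent of the stroke, from 0 (shut) to 100 (fully open). A call has 1 to 5 rows; each row shifts and turns the commanded pose from where the row before left it; what a row does not reach is not made up. A row lasts 1/12 s, in which the tool goes at most 41.7 mm and 7.16 degrees, less where a joint would pass 70% of its speed; a pose out of reach is approached as far as the arm can. A call with a number of a shift or a turn outside -1 to 1 is refused whole. A call with a gripper value outside its range is refused whole. The fingers move at their own pace and stop on an object; the grip force is fixed at half the most. Time passes only in rows, so rows that do not move let the fingers close. It gives the time, the measured TCP pose, the force and the opening at its end, in the units of the state.
- env.get_obs(): the state, without advancing time (a new reading comes with each control period).
- env.read_camera(name): name is "scene" or "top" or "wrist"; returns the picture (400x640x3 uint8, red, green, blue); there is no depth.
- env.calibration(name): a dict with "camera_matrix" (3x3 intrinsics, pixels), "extrinsics" (4x4, takes a point from world to camera coordinates). Camera axes: x right, y down, z forward; pixel columns grow to the right and rows downward; lengths in m; the calibration is good to about 2 mm. A picture is of the moment at which its call begins: read the wrist's pose just before it. calibration takes no time and is no camera call; for the wrist camera it gives the pose at the moment of the call.
- env.hand_in(): hands the job in, once; it reports no verdict.
Trained networks look in the newest picture that a camera, given by its name, has taken for a name from the list of things; names that differ only in an ending like _2 or _b are one class to them, and where a whole thing is asked for, a point or a joint stands for the part that bears it (a point fixed in the world has none). Each returns a list of dicts, best first, with "confidence" (0 to 1); they miss things now and then, are a little off and sometimes report something else, mostly with a low value. They report only what shows in the picture. A call takes as long as a camera call. They do not tell look-alikes from the thing itself.
- env.spot_in(label, camera): "bbox" ([left, top, width, height] in pixels, round what is visible of it).
- env.masks_of(label, camera): "pixels" (400x640 bool, what is visible of it) and "bbox" ([left, top, width, height] in pixels, round what is visible of it).
- env.mark_of(label, camera): "centre" ([column, row] in pixels: a listed point, or the origin of a listed thing).
The state is a dict: "clock": time; "joints": joint angles; "qvel": joint speeds; "joint_torque": joint torques, N m; "tcp_pos": TCP position; "tool_rot": TCP orientation; "wrist_force": force on the tool from outside, world axes, zero at the start; "moment": the same for the moment, N m; "gripper_width": finger opening in m.
Only numpy, scipy, OpenCV 4.12 (cv2) and the standard library are available. Lean on these libraries where they do the work, as an engineer would, in place of code of your own. Each camera call takes 0.05 s, during which the arm holds its last target.

## Working session

There is one attempt and no reset: what is moved stays moved. The work goes in short steps, Python scripts to look and compute and a shell command to move; the robot and the scene stay as the last step left them, time stands still between calls to the robot, and variables do not carry over. Pictures are saved under pics/ and viewed, and the job is handed in when it is done.

```bash
ls; mkdir -p pics
python3 - <<'E'
from station import env
import cv2
print(env.get_obs())
for c in("scene","top","wrist"):
    im=env.read_camera(c); cv2.imwrite(f"pics/{c}0.png",im[:,:,::-1])
    k=env.calibration(c); print(c,k["camera_matrix"],k["extrinsics"])
E
```

```text
pics
{'clock': 0.0, 'joints': array([-1.40418873e+00,  2.17737511e-01,  1.61492469e+00,  7.33679695e-06,
        1.31130852e+00, -1.12164260e-01]), 'qvel': array([ 0.00036642,  0.00230922,  0.00085812,  0.00034085, -0.00011383,
        0.00253462]), 'joint_torque': array([ 1.17841209e-04, -3.96836543e+01, -3.03853333e+01, -1.04223761e-04,
        9.71929519e-03, -3.21997447e-06]), 'tcp_pos': array([ 0.17189367, -0.60005169,  0.22998353]), 'tool_rot': array([ 1.00304629,  1.33004159, -1.00031698]), 'wrist_force': array([-0.38658135,  0.22308275,  0.02556305]), 'moment': array([-0.01189034, -0.00612526,  0.04496784]), 'gripper_width': 0.08538306078829663}
scene [[372.55054118   0.         314.52352999]
 [  0.         372.55054118 199.70790234]
 [  0.           0.           1.        ]] [[-0.70726593 -0.70687639  0.01003338  0.44718123]
 [-0.33569342  0.32332036 -0.88474509  0.24322711]
 [ 0.62216142 -0.6291182  -0.46596723  1.26731095]
 [ 0.          0.          0.          1.        ]]
top [[506.96542851   0.         315.5073367 ]
 [  0.         506.96542851 200.71511875]
 [  0.           0.           1.        ]] [[ 7.82934802e-04 -9.96814945e-01 -7.97455419e-02  1.27958255e-01]
 [-9.85644561e-01  1.26943561e-02 -1.68355734e-01  5.50119984e-01]
 [ 1.68831831e-01  7.87325712e-02 -9.82495290e-01  1.60059474e+00]
 [ 0.00000000e+00  0.00000000e+00  0.00000000e+00  1.00000000e+00]]
wrist [[310.10778424   0.         321.25486839]
 [  0.         310.10778424 200.62885722]
 [  0.           0.           1.        ]] [[ 2.75226472e-01 -9.61379283e-01 -5.13736630e-04 -6.25316667e-01]
 [-9.17667221e-01 -2.62871682e-01  2.97968707e-01 -3.76193958e-02]
 [-2.86595989e-01 -8.15374368e-02 -9.54575500e-01  3.78751467e-01]
 [ 0.00000000e+00  0.00000000e+00  0.00000000e+00  1.00000000e+00]]
```

View pics/scene0.png

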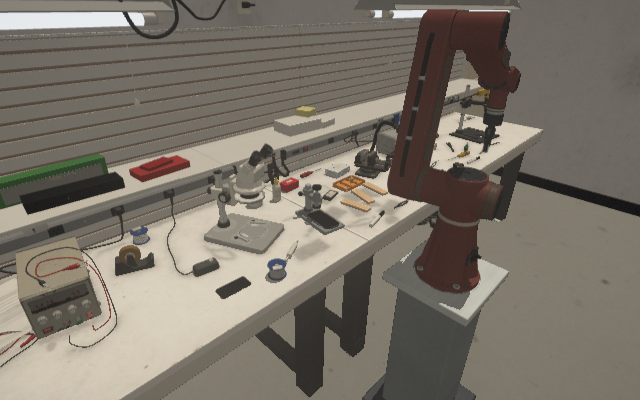

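View pics/top0.png

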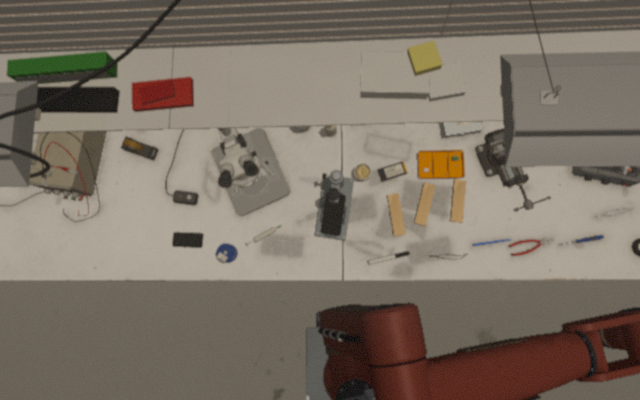

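View pics/wrist0.png

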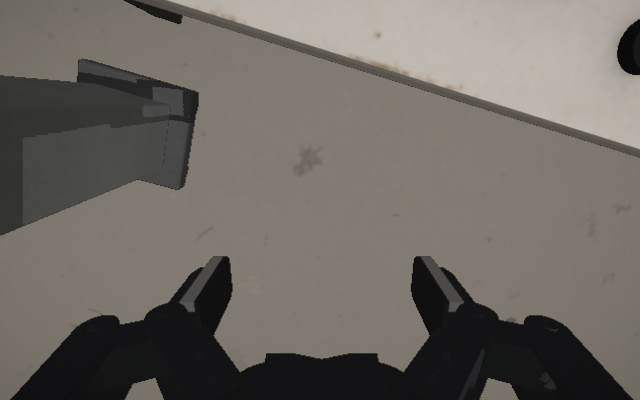

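```bash
cat > h.py <<'E'
from station import env
import numpy as np, cv2
from scipy.spatial.transform import Rotation as R
def topl(px,cam,z,cal=None):
    k=cal or env.calibration(cam); K=k["camera_matrix"];E=k["extrinsics"]
    px=np.atleast_2d(np.asarray(px,float))
    d=np.c_[px,np.ones(len(px))]@np.linalg.inv(K).T@E[:3,:3]
    c=-E[:3,:3].T@E[:3,3]
    return c+d*((z-c[2])/d[:,2])[:,None]
def proj(P,cam,cal=None):
    k=cal or env.calibration(cam); P=np.atleast_2d(P)
    q=(P@k["extrinsics"][:3,:3].T+k["extrinsics"][:3,3])@k["camera_matrix"].T
    return q[:,:2]/q[:,2:]
def rect(pts):
    (c,s,a)=cv2.minAreaRect(np.float32(pts[:,:2]))
    b=cv2.boxPoints((c,s,a)); e=b[1]-b[0]; f=b[2]-b[1]
    l=e if np.linalg.norm(e)>np.linalg.norm(f) else f
    return np.array(c),sorted(s),np.degrees(np.arctan2(l[1],l[0]))%180
def maskrect(m,cam,z,cal=None):
    ys,xs=np.nonzero(m["pixels"]); return rect(topl(np.c_[xs,ys],cam,z,cal))
def st():
    o=env.get_obs(); r=R.from_rotvec(o["tool_rot"]).as_matrix()
    print("t",round(o["clock"],2),"tcp",o["tcp_pos"].round(4),"x",r[:,0].round(3),"z",r[:,2].round(3),"F",o["wrist_force"].round(1),"w",round(o["gripper_width"],4),"j",o["joints"].round(2))
E
python3 - <<'E'
from h import *
env.read_camera("top")
for l,z in(("strip_1",.01),("phone",.02),("press_base",.012)):
    for m in env.masks_of(l,"top"):
        print(l,m["confidence"],m["bbox"],m["pixels"].sum(),*maskrect(m,"top",z))
for l in("foot","knob_top","press_head","press_base","phone","phone_place"):
    for m in env.mark_of(l,"top"): print(l,m)
im=env.read_camera("top")
cv2.imwrite("pics/top1.png",cv2.resize(im[130:270,290:490],None,fx=4,fy=4,interpolation=cv2.INTER_CUBIC)[:,:,::-1])
E
```

```text
strip_1 0.96 [417.3, 182.8, 17.3, 42.4] 503 [ 0.54320079 -0.2311677 ] [0.03956487402319908, 0.14083808660507202] 165.50305
strip_1 0.68 [388.3, 193.5, 16.2, 44.8] 495 [ 0.5106073  -0.13705327] [0.03926163166761398, 0.14092756807804108] 7.708895
strip_1 0.63 [448.4, 177.9, 19.5, 41.6] 515 [ 0.55320996 -0.33901703] [0.039205003529787064, 0.1407431960105896] 172.69865
phone 0.8 [169.5, 230.6, 33.8, 16.0] 456 [0.43023199 0.55834621] [0.05025525391101837, 0.10379643738269806] 89.54927
phone 0.72 [324.1, 192.4, 21.2, 43.6] 773 [0.51158684 0.07090972] [0.07014994323253632, 0.14075694978237152] 172.12143
press_base 0.81 [314.4, 171.9, 38.9, 69.5] 1029 [0.54369062 0.06532798] [0.10813586413860321, 0.22341105341911316] 171.82275
foot {'centre': [334.9, 197.0], 'confidence': 0.49}
knob_top {'centre': [330.0, 194.3], 'confidence': 0.63}
press_head {'centre': [332.1, 197.7], 'confidence': 0.56}
press_base {'centre': [334.1, 199.4], 'confidence': 0.56}
phone {'centre': [185.4, 238.1], 'confidence': 0.97}
phone {'centre': [334.2, 213.5], 'confidence': 0.77}
phone_place {'centre': [333.5, 213.8], 'confidence': 0.82}
```

View pics/top1.png

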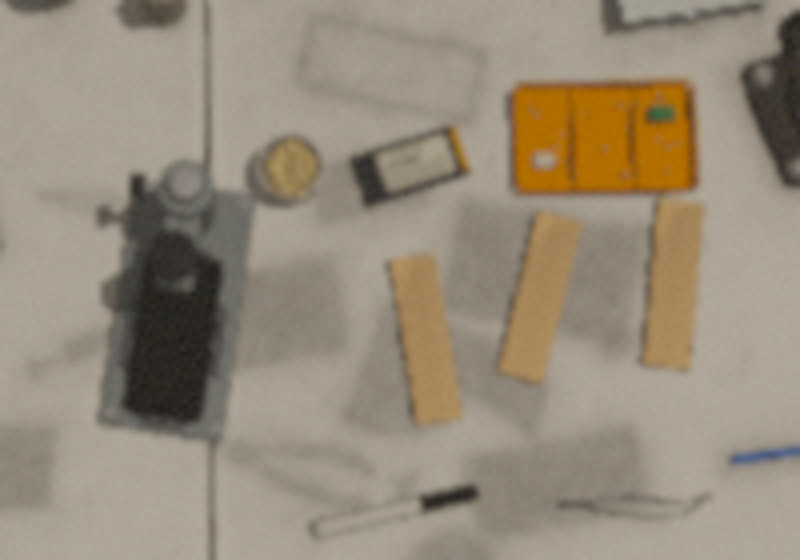

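Run:
```python
from h import *
st()
k=env.calibration("wrist");E=k["extrinsics"];print(-E[:3,:3].T@E[:3,3]-env.get_obs()["tcp_pos"])
for p in[(362,172),(393,172),(388,258),(448,256)]: print(topl([p],"top",.02))
```

```text
t 0.7 tcp [ 0.172  -0.6009  0.2314] x [ 0. -0. -1.] z [ 0.275 -0.961  0.   ] F [ 0.4 -0.5  0.3] w 0.0854 j [-1.4   0.22  1.61  0.    1.31 -0.11]
[0.07415234 0.02032244 0.14218015]
[[ 0.65139801 -0.02808395  0.02      ]]
[[ 0.64959998 -0.13039506  0.02      ]]
[[ 0.36597709 -0.10738308  0.02      ]]
[[ 0.37161944 -0.29773611  0.02      ]]
```

```bash
python3 -m inch '[[[0.63,1,0,0,0,-0.06,100],[0.63,1,0,0,0,-0.06,100],[0.63,1,0,0,0,-0.06,100],[0.63,1,0,0,0,-0.06,100],[0.63,1,0,0,0,-0.06,100]]]'
python3 -m inch '[[[0.63,1,0,0,0,-0.06,100],[0.63,1,0,0,0,-0.06,100],[0.63,1,0,0,0,-0.06,100],[0.63,1,0,0,0,-0.06,100],[0.63,1,0,0,0,-0.06,100]]]'
python3 -m inch '[[[0.63,1,-0.3,0,0,-0.06,100],[0.63,1,-0.3,0,0,-0.06,100],[0.63,1,-0.3,0,0,-0.06,100],[0.63,1,-0.3,0,0,-0.06,100],[0.63,1,-0.3,0,0,-0.06,100]]]'
python3 -m inch '[[[0.63,1,-0.3,0,0,-0.06,100],[0.63,1,-0.3,0,0,-0.06,100],[0.63,1,-0.3,0,0,-0.06,100],[0.63,1,-0.3,0,0,-0.06,100],[0.63,1,-0.3,0,0,-0.06,100]]]'
```

```text
clock: 1.12
tcp_pos: [0.2354, -0.5, 0.2313]
tool_rot: [1.026, 1.316, -1.026]
wrist_force: [0.8, -0.5, -0.8]
gripper_width: 0.0857
clock: 1.53
tcp_pos: [0.2985, -0.3999, 0.2315]
tool_rot: [1.049, 1.303, -1.049]
wrist_force: [0.1, -0.7, 0.4]
gripper_width: 0.0856
clock: 1.95
tcp_pos: [0.3616, -0.2999, 0.2013]
tool_rot: [1.072, 1.29, -1.072]
wrist_force: [-0.0, -0.2, 0.4]
gripper_width: 0.0856
clock: 2.37
tcp_pos: [0.4246, -0.1999, 0.1713]
tool_rot: [1.096, 1.277, -1.096]
wrist_force: [0.2, -0.6, 0.2]
gripper_width: 0.0854
```

```bash
python3 -m inch '[[[0.65,0.95,0,0,0,-0.06,100],[0.65,0.95,0,0,0,-0.06,100],[0.65,0.95,0,0,0,-0.06,100]]]'
python3 - <<'E'
from h import *
st()
im=env.read_camera("wrist");cal=env.calibration("wrist")
cv2.imwrite("pics/w1.png",im[:,:,::-1])
for m in env.masks_of("strip_1","wrist"):
    print(m["confidence"],m["bbox"],*maskrect(m,"wrist",.01,cal))
E
```

```text
clock: 2.62
tcp_pos: [0.4635, -0.1428, 0.1714]
tool_rot: [1.11, 1.269, -1.11]
wrist_force: [0.1, -0.3, 0.0]
gripper_width: 0.0852
t 2.62 tcp [ 0.4635 -0.1428  0.1714] x [ 0. -0. -1.] z [ 0.134 -0.991  0.   ] F [ 0.1 -0.3  0. ] w 0.0852 j [-0.44 -0.02  1.99 -0.    1.17  0.99]
0.83 [377.2, 24.4, 105.9, 156.2] [ 0.55112994 -0.22942725] [0.03962039574980736, 0.13838385045528412] 164.3476
0.62 [492.3, 32.1, 103.6, 158.4] [ 0.55976421 -0.33566478] [0.04311434179544449, 0.13948224484920502] 172.64174
0.58 [303.3, 48.3, 41.1, 151.4] [ 0.51711023 -0.13651331] [0.038142282515764236, 0.13876429200172424] 7.5355935
0.4 [44.1, 0.3, 133.8, 192.9] [0.52835643 0.06831611] [0.10851076245307922, 0.18023718893527985] 171.79956
```

View pics/w1.png

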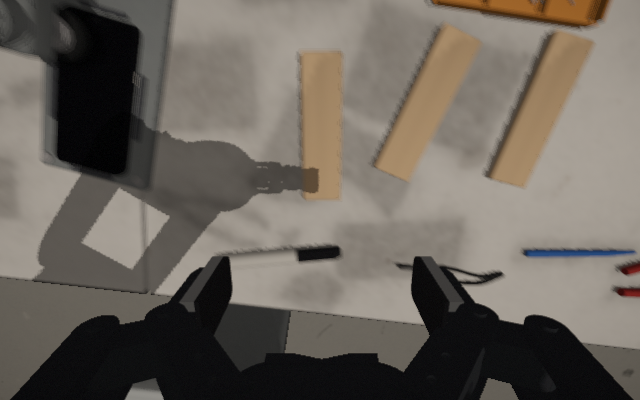

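Run:
```python
from h import *
o=env.get_obs(); r=R.from_rotvec(o["tool_rot"]).as_matrix()
for b in(.013,.019,.032,.06):
    print(b,[proj(o["tcp_pos"]-b*r[:,0]+s*.0427*r[:,2]+w*r[:,1],"wrist").round(0).tolist() for s in(-1,1) for w in(-.011,.011)])
cal=env.calibration("wrist")
# phone corners by eye w1.png and masks
env.read_camera("wrist")
for m in env.masks_of("phone","wrist"): print("phone",m["confidence"],m["bbox"],*maskrect(m,"wrist",.02,cal))
for m in env.masks_of("press_base","wrist"): print("base",m["confidence"],m["bbox"],*maskrect(m,"wrist",.012,cal))
m=env.masks_of("marker","wrist")
for q in m: print("marker w",q["confidence"],*maskrect(q,"wrist",.008,cal))
env.read_camera("top")
for q in env.masks_of("marker","top"): print("marker t",q["confidence"],*maskrect(q,"top",.008))
```

```text
0.013 [[[231.0, 295.0]], [[227.0, 254.0]], [[408.0, 295.0]], [[412.0, 254.0]]]
0.019 [[[227.0, 303.0]], [[223.0, 260.0]], [[411.0, 303.0]], [[416.0, 260.0]]]
0.032 [[[218.0, 322.0]], [[213.0, 276.0]], [[420.0, 321.0]], [[425.0, 276.0]]]
0.06 [[[192.0, 377.0]], [[183.0, 323.0]], [[445.0, 377.0]], [[453.0, 322.0]]]
phone 0.68 [57.4, 10.4, 90.7, 165.5] [0.51720667 0.06554709] [0.06998931616544724, 0.13811278343200684] 172.01126
base 0.79 [43.7, 0.0, 137.2, 195.6] [0.52705693 0.06311784] [0.10801384598016739, 0.17934104800224304] 171.6467
marker w 0.66 [ 0.37492758 -0.11682948] [0.01743033342063427, 0.1260824203491211] 103.11104
```

```bash
python3 -m inch '[[[0.06,0,-1,0,0,0,100],[0.06,0,-1,0,0,0,100],[0.06,0,-1,0,0,0,100],[0.06,0,-1,0,0,0,100],[0,0,-0.5,0,0,0,80]]]'
python3 - <<'E'
from h import *
st()
im=env.read_camera("wrist");cal=env.calibration("wrist")
cv2.imwrite("pics/w2.png",im[:,:,::-1])
for m in env.masks_of("strip_1","wrist"):
    print(m["confidence"],m["bbox"],*maskrect(m,"wrist",.01,cal))
for m in env.masks_of("phone","wrist"): print("phone",m["confidence"],m["bbox"],*maskrect(m,"wrist",.02,cal))
E
```

```text
clock: 3.43
tcp_pos: [0.466, -0.144, 0.079]
tool_rot: [1.11, 1.273, -1.112]
wrist_force: [-0.8, 0.5, 0.0]
gripper_width: 0.0755
t 3.43 tcp [ 0.466 -0.144  0.079] x [-0.003  0.001 -1.   ] z [ 0.133 -0.991 -0.002] F [-0.8  0.5  0. ] w 0.0755 j [-0.44  0.12  2.04 -0.    0.98  0.99]
0.91 [394.7, 1.6, 164.2, 214.3] [ 0.54698282 -0.2306298 ] [0.041788846254348755, 0.13861927390098572] 164.50882
0.73 [291.7, 30.3, 62.3, 211.8] [ 0.51348877 -0.13921322] [0.03793927654623985, 0.13777440786361694] 7.918501
0.67 [553.5, 38.9, 85.2, 186.0] [ 0.54457581 -0.33381367] [0.04508804902434349, 0.11584986746311188] 172.5049
phone 0.57 [0.2, 2.9, 59.4, 205.8] [0.51187044 0.04532587] [0.03367132693529129, 0.1349698156118393] 170.14961
```

View pics/w2.png

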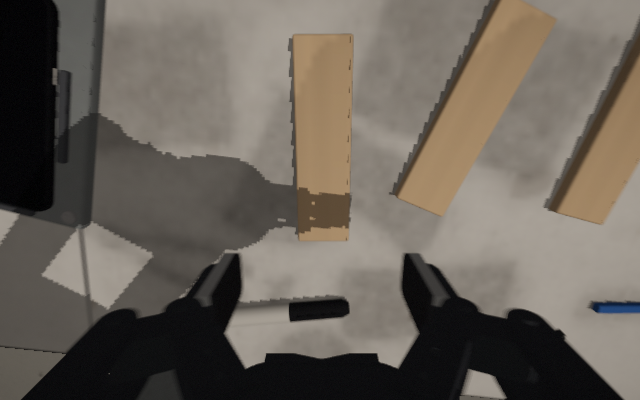

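```bash
python3 -m inch '[[[0,-0.04,-1,0,0,0.04,62],[0,-0.04,-1,0,0,0.04,62],[0,0,-0.9,0,0,0,62],[0,0,-0.6,0,0,0,60],[0,0,-0.4,0,0,0,60]]]'
python3 - <<'E'
from h import *
st()
im=env.read_camera("wrist");cal=env.calibration("wrist")
cv2.imwrite("pics/w3.png",im[:,:,::-1])
E
```

```text
clock: 4.0
tcp_pos: [0.4683, -0.146, 0.0035]
tool_rot: [1.104, 1.272, -1.103]
wrist_force: [-0.3, 0.5, 0.2]
gripper_width: 0.0516
t 4.0 tcp [ 0.4683 -0.146   0.0035] x [ 0.001 -0.    -1.   ] z [ 0.142 -0.99   0.001] F [-0.3  0.5  0.2] w 0.0516 j [-0.45  0.26  2.06 -0.    0.82  0.98]
```

View pics/w3.png

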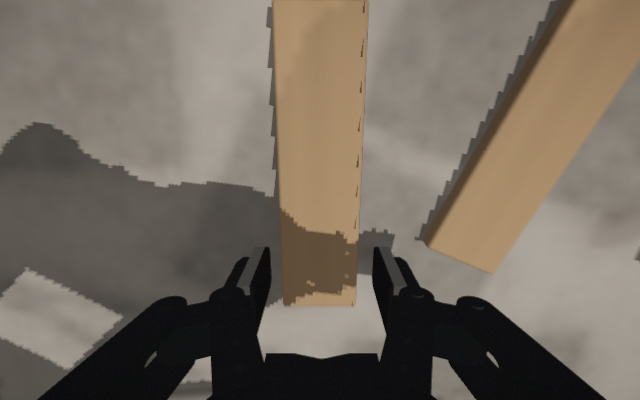

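Run:
```python
from h import *
for p in[(284,303),(355,303)]: print(topl([p],"wrist",.01))
o=env.get_obs(); r=R.from_rotvec(o["tool_rot"]).as_matrix()
for b in(0,.004,.008): print([proj(o["tcp_pos"]-b*r[:,0]+s*.0258*r[:,2]+w*r[:,1],"wrist").round(0).tolist() for s in(-1,1) for w in(-.011,.011)])
```

```text
[[ 0.4457231  -0.13057323  0.01      ]]
[[ 0.45081101 -0.16621287  0.01      ]]
[[[270.0, 280.0]], [[268.0, 242.0]], [[369.0, 280.0]], [[371.0, 242.0]]]
[[[269.0, 285.0]], [[266.0, 245.0]], [[370.0, 285.0]], [[372.0, 245.0]]]
[[[267.0, 289.0]], [[265.0, 249.0]], [[371.0, 289.0]], [[373.0, 249.0]]]
```

```bash
python3 -m inch '[[[0,0,-0.15,0,0,0,55],[0,0,0,0,0,0,30],[0,0,0,0,0,0,30],[0,0,0,0,0,0,30],[0,0,0,0,0,0,30]]]'
python3 - <<'E'
from h import *
st()
E
```

```text
clock: 4.47
tcp_pos: [0.469, -0.146, 0.0015]
tool_rot: [1.104, 1.271, -1.102]
wrist_force: [0.6, -0.9, 3.8]
gripper_width: 0.036
t 4.47 tcp [ 0.469  -0.146   0.0015] x [ 0.002 -0.001 -1.   ] z [ 0.142 -0.99   0.001] F [ 0.6 -0.9  3.8] w 0.036 j [-0.44  0.27  2.06  0.    0.81  0.98]
```

```bash
python3 -m inch '[[[0,0,0.5,0,0,0,30],[0,0,1,0,0,0,30],[0,0,1,0,0,0,30],[0,0,0.8,0,0,-0.6,30],[0,1,0,0,0,-0.7,30]]]'
python3 -m inch '[[[0,1,0,0,0,-0.7,30],[0,1,0,0,0,-0.7,30],[0,0.5,0,0,0,0,30],[0,0,0,0,0,0,30]]]'
python3 - <<'E'
from h import *
st()
im=env.read_camera("wrist");cal=env.calibration("wrist")
cv2.imwrite("pics/w4.png",im[:,:,::-1])
for m in env.masks_of("phone","wrist"): print("phone",m["confidence"],m["bbox"],*maskrect(m,"wrist",.02,cal))
for m in env.masks_of("press_base","wrist"): print("base",m["confidence"],m["bbox"],*maskrect(m,"wrist",.012,cal))
for m in env.masks_of("strip_1","wrist"): print(m["confidence"],m["bbox"],*maskrect(m,"wrist",.07,cal))
for l in("foot","knob_top","press_base","phone_place"):
    for m in env.mark_of(l,"wrist"): print(l,m)
E
```

```text
clock: 4.88
tcp_pos: [0.4718, -0.1289, 0.0712]
tool_rot: [1.209, 1.199, -1.204]
wrist_force: [0.8, -0.3, 0.5]
gripper_width: 0.0359
clock: 5.22
tcp_pos: [0.4672, -0.0738, 0.0665]
tool_rot: [1.308, 1.143, -1.309]
wrist_force: [0.1, -0.2, -0.3]
gripper_width: 0.0357
t 5.22 tcp [ 0.4672 -0.0738  0.0665] x [-0.001  0.001 -1.   ] z [-0.135 -0.991 -0.   ] F [ 0.1 -0.2 -0.3] w 0.0357 j [-0.31  0.11  2.08  0.    0.95  1.4 ]
phone 0.58 [7.4, 64.6, 152.0, 212.3] [0.51717538 0.06390028] [0.06923823058605194, 0.13658860325813293] 171.15924
base 0.8 [0.2, 0.0, 192.9, 290.0] [0.52905273 0.0616762 ] [0.1070830449461937, 0.18079930543899536] 171.48311
0.98 [270.3, 0.0, 99.0, 314.0] [ 0.51171392 -0.08154471] [0.03974182531237602, 0.14293085038661957] 172.59682
0.79 [498.3, 0.0, 126.6, 177.8] [ 0.53536087 -0.18421854] [0.030326761305332184, 0.07255126535892487] 164.66602
foot {'centre': [15.6, 110.4], 'confidence': 0.84}
press_base {'centre': [318.1, 170.3], 'confidence': 0.5}
```

View pics/w4.png

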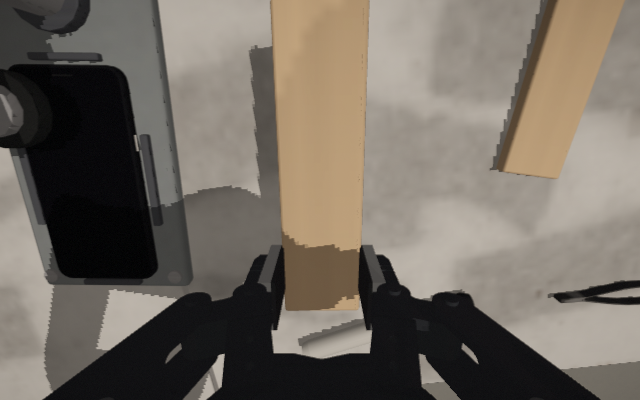

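Run:
```python
from h import *
cal=env.calibration("wrist")
o=env.get_obs(); r=R.from_rotvec(o["tool_rot"]).as_matrix()
t=o["tcp_pos"]; print(topl([(284,309),(361,301)],"wrist",.075)-t)
h=np.array([.991,-.135,0]);n=np.array([.135,.991,0])
for a in(-.02,0,.03,.06,.075):
    print(a,[proj(t+h*a+s*.019*n+[0,0,.0085],"wrist").round(1).tolist() for s in(1,-1)])
im=cv2.imread("pics/w4.png")
for row in (2,60,120,180,230):
    g=im[row,:,:].astype(int); d=(g[:,2]-g[:,0])>25; xs=np.nonzero(d[200:450])[0]+200; print(row,xs.min(),xs.max())
```

```text
[[-0.01907387  0.02099216  0.00871435]
 [-0.01987241 -0.01805937  0.00871435]]
-0.02 [[[282.4, 305.8]], [[357.7, 305.4]]]
0 [[[280.6, 270.7]], [[358.9, 270.3]]]
0.03 [[[277.7, 212.4]], [[360.9, 211.9]]]
0.06 [[[274.4, 146.3]], [[363.2, 145.8]]]
0.075 [[[272.6, 109.7]], [[364.5, 109.2]]]
2 270 369
60 273 367
120 276 365
180 279 363
230 281 361
```

```bash
python3 -m inch '[[[0,0.5,-1,0,0,-0.05,30],[0,0.5,-1,0,0,-0.05,30],[0,1,0,0,0,0,30],[0,0.8,0,0,0,0,30],[0,0,0,0,0,0,30]]]'
python3 - <<'E'
from h import *
st()
im=env.read_camera("wrist");cal=env.calibration("wrist")
cv2.imwrite("pics/w5.png",im[:,:,::-1])
for m in env.masks_of("phone","wrist"): print("phone",m["confidence"],m["bbox"],*maskrect(m,"wrist",.02,cal))
for l in("foot","knob_top","press_base","phone_place"):
    for m in env.mark_of(l,"wrist"): print(l,m)
E
```

```text
clock: 6.03
tcp_pos: [0.4668, -0.0178, 0.0254]
tool_rot: [1.318, 1.137, -1.319]
wrist_force: [0.3, -0.4, -0.9]
gripper_width: 0.0361
t 6.03 tcp [ 0.4668 -0.0178  0.0254] x [-0.002  0.001 -1.   ] z [-0.149 -0.989 -0.001] F [ 0.3 -0.4 -0.9] w 0.0361 j [-0.19  0.18  2.1   0.    0.86  1.53]
phone 0.71 [52.8, 35.9, 165.9, 268.1] [0.51768827 0.06517047] [0.0684601217508316, 0.1357814520597458] 171.71413
foot {'centre': [55.2, 90.3], 'confidence': 0.6}
```

View pics/w5.png

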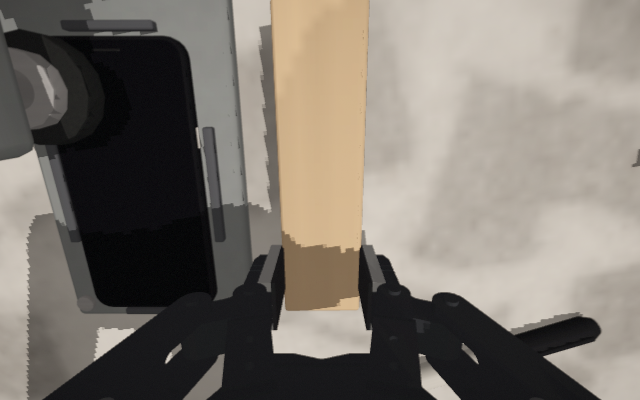

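```bash
python3 -m inch '[[[0.04,0.9,0,0,0,0,30],[0.04,0.9,0,0,0,0,30],[0.04,0.9,0,0,0,0,30],[0.04,0.9,0,0,0,0,30],[0.04,0.9,0,0,0,0,30]]]'
python3 -m inch '[[[0,0,0,0,0,0,30]]]'
python3 - <<'E'
from h import *
st()
im=env.read_camera("wrist");cal=env.calibration("wrist")
cv2.imwrite("pics/w6.png",im[:,:,::-1])
E
```

```text
clock: 6.75
tcp_pos: [0.4723, 0.0706, 0.0266]
tool_rot: [1.32, 1.133, -1.32]
wrist_force: [-0.3, 0.0, -0.6]
gripper_width: 0.036
clock: 6.83
tcp_pos: [0.4722, 0.0721, 0.0266]
tool_rot: [1.319, 1.135, -1.317]
wrist_force: [0.5, -0.4, -0.4]
gripper_width: 0.0363
t 6.83 tcp [0.4722 0.0721 0.0266] x [ 0.001  0.001 -1.   ] z [-0.149 -0.989 -0.001] F [ 0.5 -0.4 -0.4] w 0.0363 j [0.   0.2  2.08 0.   0.86 1.72]
```

View pics/w6.png

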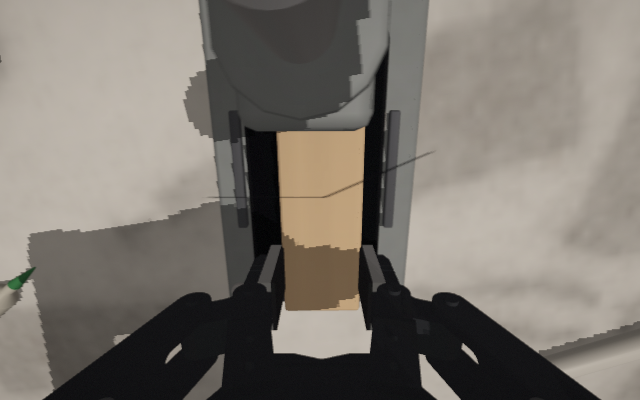

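```bash
python3 -m inch '[[[0,0.08,-0.25,0,0,0,30],[0,0,-0.1,0,0,0,30],[0,0,0,0,0,0,30]]]'
python3 -m inch '[[[0,0,0,0,0,0,42],[0,0,0,0,0,0,52],[0,0,0.1,0,0,0,60],[0,0,0,0,0,0,62]]]'
python3 - <<'E'
from h import *
st()
im=env.read_camera("wrist");cal=env.calibration("wrist")
cv2.imwrite("pics/w7.png",im[:,:,::-1])
E
```

```text
clock: 7.13
tcp_pos: [0.4731, 0.0716, 0.0214]
tool_rot: [1.321, 1.134, -1.32]
wrist_force: [-5.2, 1.5, 16.5]
gripper_width: 0.0359
clock: 7.47
tcp_pos: [0.4719, 0.0713, 0.0213]
tool_rot: [1.32, 1.133, -1.32]
wrist_force: [0.1, 0.3, 0.1]
gripper_width: 0.0527
t 7.47 tcp [0.4719 0.0713 0.0213] x [ 0. -0. -1.] z [-0.151 -0.989  0.   ] F [0.1 0.3 0.1] w 0.0527 j [ 0.    0.21  2.08 -0.    0.85  1.73]
```

View pics/w7.png

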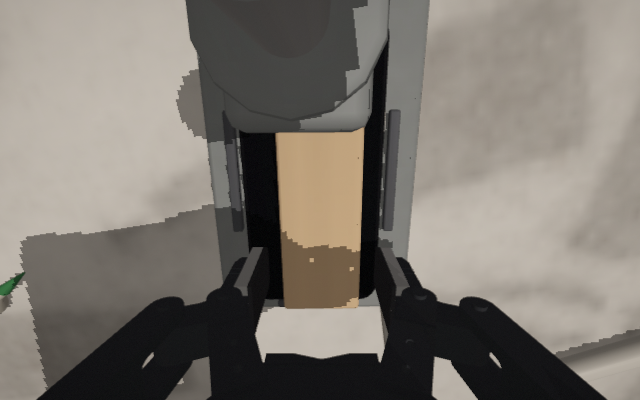

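```bash
python3 -m inch '[[[0,0,0.5,0,0,0,70],[0,0,1,0,0,0,85],[0,0,1,0,0,0,85],[0,0,1,0,0,0,85],[0,0,1,0,0,0,85]]]'
python3 -m inch '[[[-0.5,0,1,0,0,0,85],[-0.5,0,1,0,0,0,85],[0,0,0,0,0,0,85]]]'
python3 - <<'E'
from h import *
st()
im=env.read_camera("wrist");cal=env.calibration("wrist")
cv2.imwrite("pics/w8.png",im[:,:,::-1])
for l in("foot","knob_top","press_base","phone_place","press_head"):
    for m in env.mark_of(l,"wrist"): print(l,m)
for m in env.masks_of("press_base","wrist"): print("base",m["confidence"],m["bbox"],*maskrect(m,"wrist",.012,cal))
for m in env.masks_of("strip_1","wrist"): print(m["confidence"],m["bbox"],*maskrect(m,"wrist",.03,cal))
for m in env.masks_of("knob_top","wrist"): print("knob",m["confidence"],m["bbox"])
E
```

```text
clock: 7.93
tcp_pos: [0.4716, 0.072, 0.1125]
tool_rot: [1.319, 1.134, -1.32]
wrist_force: [0.6, -0.4, 0.4]
gripper_width: 0.0725
clock: 8.18
tcp_pos: [0.4535, 0.0722, 0.1557]
tool_rot: [1.323, 1.13, -1.314]
wrist_force: [0.9, 0.2, -0.3]
gripper_width: 0.0725
t 8.18 tcp [0.4535 0.0722 0.1557] x [ 0.007  0.    -1.   ] z [-0.15  -0.989 -0.001] F [ 0.9  0.2 -0.3] w 0.0725 j [ 0.   -0.07  2.07  0.    1.14  1.73]
knob_top {'centre': [306.3, 27.9], 'confidence': 0.86}
press_base {'centre': [504.1, 234.4], 'confidence': 0.67}
press_head {'centre': [311.7, 60.4], 'confidence': 0.67}
base 0.6 [247.6, 0.0, 131.0, 209.8] [0.52450573 0.06666572] [0.10212436318397522, 0.17269007861614227] 171.54137
0.89 [606.5, 16.1, 33.5, 97.9] [ 0.51700824 -0.18125422] [0.026058031246066093, 0.07436643540859222] 8.060041
0.78 [295.5, 58.7, 48.1, 137.8] [0.50613916 0.06541042] [0.037392508238554, 0.11215365678071976] 171.99416
knob 0.9 [262.3, 3.0, 88.8, 74.3]
knob 0.37 [273.7, 39.7, 82.5, 155.2]
```

View pics/w8.png

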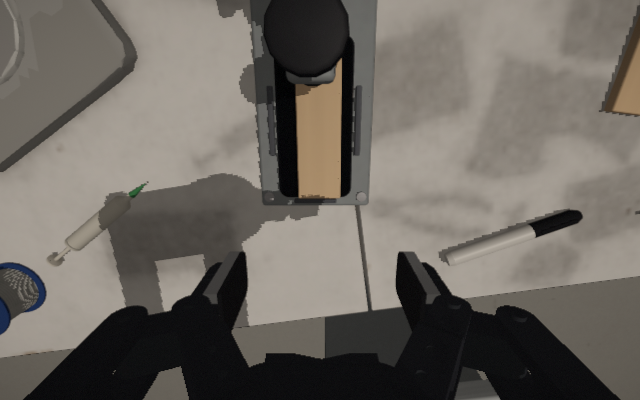

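Run:
```python
from h import *
cal=env.calibration("wrist");E=cal["extrinsics"]
for z in(.138,.145,.152,.16,.168):
    P=topl([(306.3,31)],"wrist",z)[0]; d=(E[:3,:3]@P+E[:3,3])[2]
    print(z,P.round(4),"diam px",round(310.1*.038/d,1))
im=env.read_camera("scene");cv2.imwrite("pics/s2.png",cv2.resize(im[160:260,270:400],None,fx=6,fy=6,interpolation=cv2.INTER_CUBIC)[:,:,::-1])
for l in("foot","knob_top"):
    for m in env.mark_of(l,"scene"): print(l,m)
for m in env.masks_of("knob_top","scene"): print("knob",m["confidence"],m["bbox"])
A=np.array([.562,.060])
for z in(.040,.05,.06,.067): print(z,proj([*A,z],"scene").round(1),proj([*A,z+.098],"scene").round(1))
```

```text
0.138 [0.5591 0.0617 0.138 ] diam px 85.4
0.145 [0.5577 0.0616 0.145 ] diam px 89.5
0.152 [0.5563 0.0615 0.152 ] diam px 93.9
0.16 [0.5547 0.0614 0.16  ] diam px 99.6
0.168 [0.5531 0.0613 0.168 ] diam px 106.0
foot {'centre': [318.1, 202.9], 'confidence': 0.61}
knob_top {'centre': [316.5, 182.4], 'confidence': 0.52}
knob 0.55 [311.5, 183.3, 12.7, 25.0]
0.04 [[316.4 208.9]] [[316.7 187.9]]
0.05 [[316.4 206.8]] [[316.7 185.7]]
0.06 [[316.4 204.7]] [[316.7 183.4]]
0.067 [[316.4 203.2]] [[316.7 181.8]]
```

View pics/s2.png

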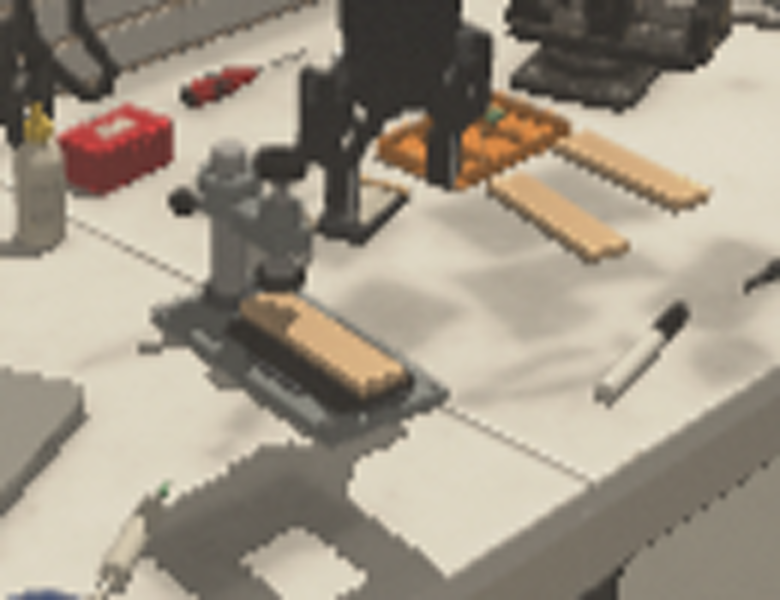

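Run:
```python
from h import *
k=env.calibration("wrist");o=env.get_obs()
T=np.eye(4);T[:3,:3]=R.from_rotvec(o["tool_rot"]).as_matrix();T[:3,3]=o["tcp_pos"]
CT=k["extrinsics"]@T   # cam from tool
T2=np.eye(4);T2[:3,:3]=R.from_rotvec([1.318,1.137,-1.319]).as_matrix();T2[:3,3]=[.4668,-.0178,.0254]
cal={"camera_matrix":k["camera_matrix"],"extrinsics":CT@np.linalg.inv(T2)}
np.savez("camtool.npz",CT=CT)
im=cv2.imread("pics/w5.png");im=cv2.resize(im[:220,:260],None,fx=3,fy=3)
a=np.linspace(0,2*np.pi,60)
for z,c in((.04,(0,0,255)),(.05,(0,255,0)),(.06,(255,0,0))):
    p=proj(np.c_[.562+.018*np.cos(a),.0595+.018*np.sin(a),0*a+z],"wrist",cal)
    cv2.polylines(im,[np.int32(p*3)],True,c,1)
cv2.imwrite("pics/w5o.png",im)
```

```text
(no output)
```

View pics/w5o.png

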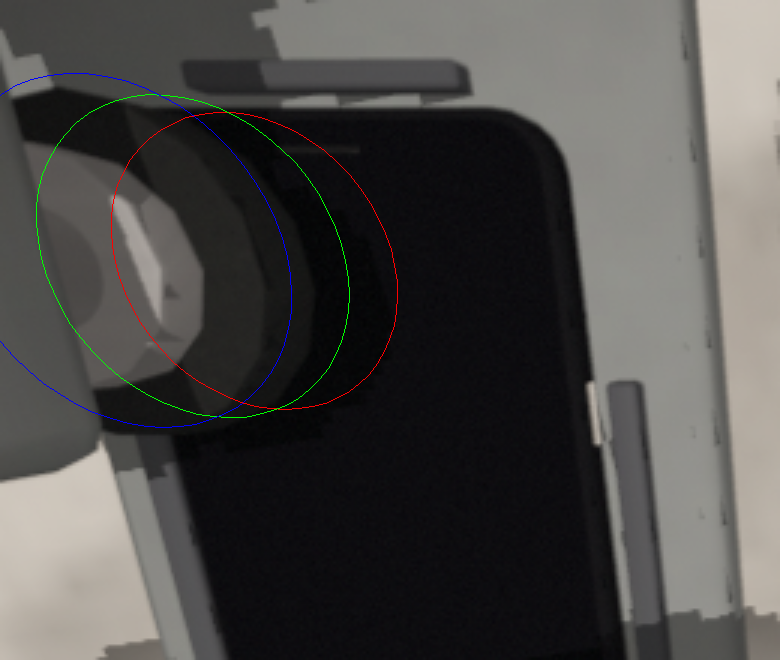

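```bash
python3 -m inch '[[[0,0,1,0,0,0,0],[0.4,0,1,0,0,0,0],[1,-0.1,0,0,0,0,0],[1,-0.1,0,0,0,0,0],[1,-0.1,0,0,0,0,0]]]'
python3 -m inch '[[[1,-0.1,0,0,0,0,0],[0.6,-0.1,0,0,0,0,0],[0.2,0,-0.5,0,0,0,0],[0,0,-0.5,0,0,0,0],[0,0,0,0,0,0,0]]]'
python3 - <<'E'
from h import *
st()
im=env.read_camera("scene");cv2.imwrite("pics/s3.png",cv2.resize(im[160:260,270:400],None,fx=6,fy=6,interpolation=cv2.INTER_CUBIC)[:,:,::-1])
E
```

```text
clock: 9.25
tcp_pos: [0.521, 0.0661, 0.192]
tool_rot: [1.32, 1.133, -1.318]
wrist_force: [0.3, -0.0, -0.1]
gripper_width: 0.0118
clock: 9.67
tcp_pos: [0.5529, 0.0623, 0.1676]
tool_rot: [1.316, 1.139, -1.325]
wrist_force: [-0.9, 0.4, -1.1]
gripper_width: 0.0
t 9.67 tcp [0.5529 0.0623 0.1676] x [-0.007  0.    -1.   ] z [-0.15  -0.989  0.001] F [-0.9  0.4 -1.1] w 0.0 j [-0.01  0.14  1.83  0.    1.18  1.71]
```

View pics/s3.png

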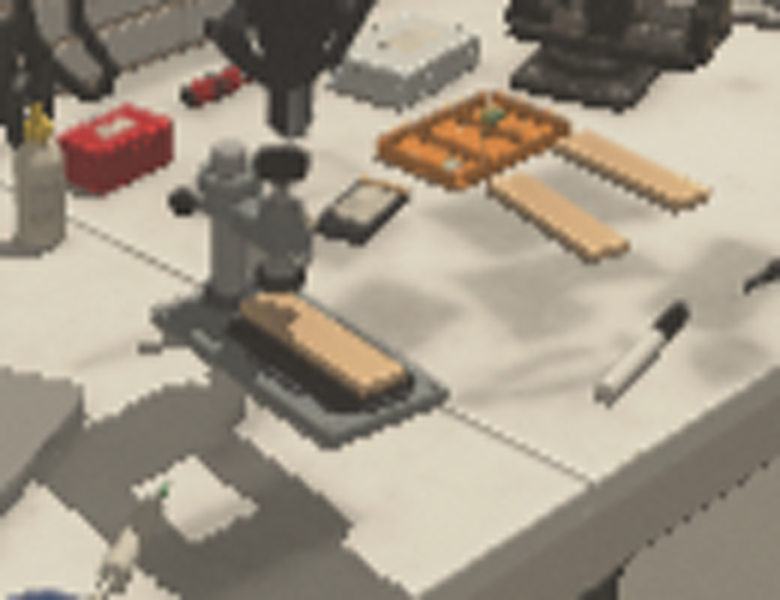

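```bash
python3 -m inch '[[[0.35,0,-0.2,0,0,0,0],[0,0,-0.2,0,0,0,0],[0,0,-0.2,0,0,0,0]]]'
python3 -m inch '[[[0,0,-0.15,0,0,0,0],[0,0,-0.15,0,0,0,0]]]'
```

```text
clock: 9.97
tcp_pos: [0.563, 0.0622, 0.1593]
tool_rot: [1.32, 1.134, -1.319]
wrist_force: [-0.2, -0.6, 0.1]
gripper_width: -0.0001
clock: 10.13
tcp_pos: [0.5626, 0.0622, 0.153]
tool_rot: [1.319, 1.134, -1.319]
wrist_force: [0.1, -0.2, 0.0]
gripper_width: -0.0002
```

```bash
python3 -m inch '[[[0,0,-0.15,0,0,0,0]]]'; python3 -m inch '[[[0,0,-0.1,0,0,0,0]]]'; python3 -m inch '[[[0,0,-0.1,0,0,0,0]]]'; python3 -m inch '[[[0,0,-0.1,0,0,0,0]]]'
```

```text
clock: 10.22
tcp_pos: [0.5627, 0.0621, 0.1502]
tool_rot: [1.319, 1.134, -1.319]
wrist_force: [-2.1, 0.4, 2.4]
gripper_width: -0.0
clock: 10.3
tcp_pos: [0.5627, 0.0622, 0.1483]
tool_rot: [1.319, 1.134, -1.319]
wrist_force: [-0.5, 0.2, 2.7]
gripper_width: -0.0001
clock: 10.38
tcp_pos: [0.5627, 0.0622, 0.1465]
tool_rot: [1.319, 1.134, -1.319]
wrist_force: [-1.6, -0.0, 2.1]
gripper_width: 0.0
clock: 10.47
tcp_pos: [0.5627, 0.0622, 0.1445]
tool_rot: [1.319, 1.134, -1.319]
wrist_force: [-2.1, -0.1, 2.6]
gripper_width: -0.0003
```

```bash
python3 -m inch '[[[0,0,1,0,0,0,0],[-0.2,-0.5,1,0,0,0,0],[-0.2,-1,0.5,0,0,0,40],[-0.2,-1,0,0,0,-0.1,62],[-0.2,-1,0,0,0,-0.1,62]]]'
python3 -m inch '[[[-0.2,-1,0,0,0,-0.1,62],[-0.2,-1,0,0,0,-0.1,62],[-0.2,-1,0,0,0,-0.1,62],[-0.2,-1,0,0,0,-0.1,62],[-0.2,-1,0,0,0,-0.1,62]]]'
python3 -m inch '[[[-0.2,-1,0,0,0,-0.1,62],[-0.2,-1,-0.5,0,0,-0.1,62],[-0.2,-1,-1,0,0,-0.1,62],[-0.2,-1,-1,0,0,-0.1,62],[-0.2,-0.6,-1,0,0,-0.1,62]]]'
```

```text
clock: 10.88
tcp_pos: [0.5477, -0.0086, 0.1956]
tool_rot: [1.336, 1.121, -1.332]
wrist_force: [-0.7, -0.6, -0.6]
gripper_width: 0.036
clock: 11.3
tcp_pos: [0.5267, -0.1089, 0.1941]
tool_rot: [1.373, 1.094, -1.372]
wrist_force: [-0.1, 0.2, -0.4]
gripper_width: 0.0529
clock: 11.72
tcp_pos: [0.5071, -0.2021, 0.1239]
tool_rot: [1.411, 1.062, -1.41]
wrist_force: [0.3, 0.3, -0.2]
gripper_width: 0.0532
```

```bash
python3 -m inch '[[[0,0,-0.5,0,0,0,70],[0,0,0,0,0,0,70]]]'
python3 - <<'E'
from h import *
st()
im=env.read_camera("wrist");cal=env.calibration("wrist")
cv2.imwrite("pics/w9.png",im[:,:,::-1])
for m in env.masks_of("strip_1","wrist"): print(m["confidence"],m["bbox"],*maskrect(m,"wrist",.01,cal))
E
```

```text
clock: 11.88
tcp_pos: [0.5044, -0.1989, 0.111]
tool_rot: [1.41, 1.071, -1.414]
wrist_force: [-0.7, 0.3, -0.3]
gripper_width: 0.0596
t 11.88 tcp [ 0.5044 -0.1989  0.111 ] x [-0.005  0.003 -1.   ] z [-0.274 -0.962 -0.002] F [-0.7  0.3 -0.3] w 0.0596 j [-0.51  0.18  1.9   0.    1.07  1.34]
0.97 [457.8, 2.3, 58.3, 178.7] [ 0.55325371 -0.34012419] [0.04119629040360451, 0.12890350818634033] 172.45148
0.93 [320.8, 37.4, 56.2, 185.2] [ 0.55036569 -0.23376651] [0.039036549627780914, 0.1397499144077301] 164.14586
0.7 [0.4, 188.4, 71.6, 155.6] [0.51435363 0.08402023] [0.0528467632830143, 0.15397417545318604] 172.2991
```

View pics/w9.png

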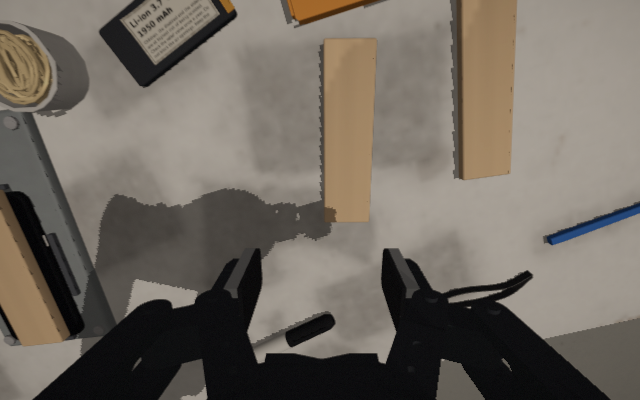

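```bash
python3 -m inch '[[[0,-0.55,-0.8,0,0,0.05,66],[0,-0.55,-1,0,0,0.05,62],[0,0,-1,0,0,0,60],[0,0,-1,0,0,0,60],[0,0,-0.8,0,0,0,60]]]'
python3 -m inch '[[[0,0,-0.5,0,0,0,60],[0,0,0,0,0,0,60]]]'
python3 - <<'E'
from h import *
st()
im=env.read_camera("wrist");cal=env.calibration("wrist")
cv2.imwrite("pics/w10.png",im[:,:,::-1])
E
```

```text
clock: 12.4
tcp_pos: [0.5084, -0.2215, 0.0229]
tool_rot: [1.402, 1.07, -1.4]
wrist_force: [-0.7, -0.1, 0.6]
gripper_width: 0.0514
clock: 12.57
tcp_pos: [0.5064, -0.2205, 0.0112]
tool_rot: [1.401, 1.075, -1.402]
wrist_force: [-0.6, -0.0, -0.1]
gripper_width: 0.0508
t 12.57 tcp [ 0.5064 -0.2205  0.0112] x [-0.002  0.001 -1.   ] z [-0.261 -0.965 -0.001] F [-0.6 -0.  -0.1] w 0.0508 j [-0.54  0.36  1.91  0.    0.88  1.3 ]
```

View pics/w10.png

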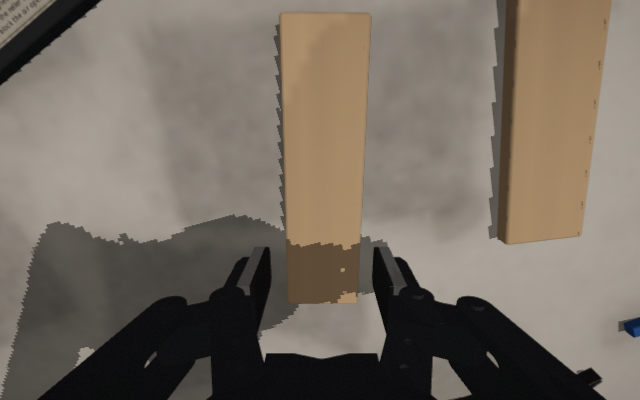

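```bash
python3 -m inch '[[[0,0,-0.4,0,0,0,58],[0,0,-0.1,0,0,0,30],[0,0,0,0,0,0,30],[0,0,0,0,0,0,30],[0,0,0,0,0,0,30]]]'
python3 - <<'E'
from h import *
st()
E
```

```text
clock: 13.03
tcp_pos: [0.5078, -0.2223, 0.0033]
tool_rot: [1.403, 1.069, -1.401]
wrist_force: [0.0, -0.2, 3.3]
gripper_width: 0.0356
t 13.03 tcp [ 0.5078 -0.2223  0.0033] x [ 0.002 -0.001 -1.   ] z [-0.263 -0.965  0.   ] F [ 0.  -0.2  3.3] w 0.0356 j [-0.54  0.37  1.91  0.    0.86  1.3 ]
```

```bash
python3 -m inch '[[[0,0,0.5,0,0,0,30],[0,0,1,0,0,0,30],[0,0,1,0,0,0,30],[-0.2,0.5,1,0,0,0.15,30],[-0.2,1,0,0,0,0.2,30]]]'
python3 -m inch '[[[-0.2,1,0,0,0,0.2,30],[-0.2,1,0,0,0,0.2,30],[-0.2,1,0,0,0,0.2,30],[-0.2,1,0,0,0,0.2,30],[-0.2,1,0,0,0,0,30]]]'
python3 -m inch '[[[-0.2,1,0,0,0,0,30],[-0.2,0.6,-0.8,0,0,0,30],[0,0,-0.8,0,0,0,30],[0,0,0,0,0,0,30]]]'
python3 - <<'E'
from h import *
st()
im=env.read_camera("wrist");cal=env.calibration("wrist")
cv2.imwrite("pics/w11.png",im[:,:,::-1])
t=env.get_obs()["tcp_pos"]
for m in env.masks_of("strip_1","wrist"): print(m["confidence"],m["bbox"],*maskrect(m,"wrist",.03,cal),*maskrect(m,"wrist",t[2]+.008,cal))
E
```

```text
clock: 13.45
tcp_pos: [0.5026, -0.1952, 0.0778]
tool_rot: [1.378, 1.081, -1.372]
wrist_force: [1.3, -0.2, -0.8]
gripper_width: 0.0357
clock: 13.87
tcp_pos: [0.4782, -0.0909, 0.0728]
tool_rot: [1.315, 1.137, -1.315]
wrist_force: [0.0, -0.1, -0.7]
gripper_width: 0.0358
clock: 14.2
tcp_pos: [0.4676, -0.0583, 0.0381]
tool_rot: [1.312, 1.143, -1.318]
wrist_force: [-1.2, -0.0, -1.6]
gripper_width: 0.036
t 14.2 tcp [ 0.4676 -0.0583  0.0381] x [-0.006  0.002 -1.   ] z [-0.143 -0.99  -0.001] F [-1.2 -0.  -1.6] w 0.036 j [-0.27  0.16  2.09 -0.    0.89  1.44]
0.71 [274.9, 10.6, 95.3, 304.9] [ 0.50573885 -0.06531821] [0.04179390147328377, 0.1538199484348297] 171.69995 [ 0.51029575 -0.06595692] [0.03702348470687866, 0.13626274466514587] 171.69995
0.7 [0.0, 41.7, 138.2, 268.7] [0.52005327 0.06017081] [0.043750230222940445, 0.13920661807060242] 171.9339 [0.5229764  0.04520864] [0.03875652700662613, 0.1233174130320549] 171.9339
```

View pics/w11.png

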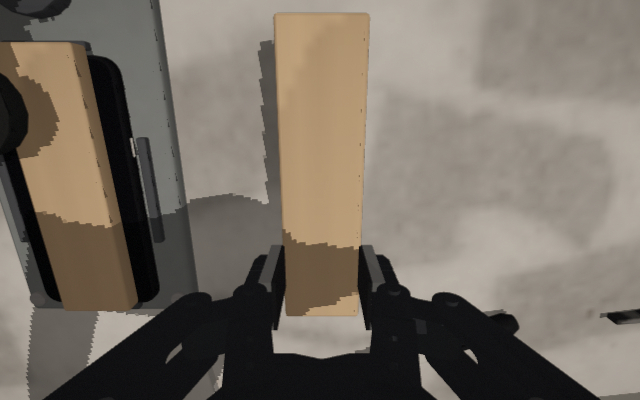

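Run:
```python
from h import *
o=env.get_obs();t=o["tcp_pos"];r=R.from_rotvec(o["tool_rot"]).as_matrix()
h=np.array([.99,-.143,0]);n=np.array([.143,.99,0])
pts=[(274.9,13),(369,13),(286,316),(358,316)]
from scipy.optimize import least_squares
k=env.calibration("wrist")
def f(p):
    c,y,z,pit=p
    hh=h*np.cos(pit)+np.array([0,0,np.sin(pit)])
    P=[t+h*c+n*y+[0,0,z]+hh*a+n*b for a,b in((.07,.019),(.07,-.019),(-.07,.019),(-.07,-.019))]
    return (proj(np.array(P),"wrist",k)-pts).ravel()
s=least_squares(f,[.048,0,.008,0]);print(s.x,s.fun.round(1))
im=cv2.imread("pics/w4.png")
```

```text
[ 0.04211377 -0.00114924  0.00340337 -0.04206038] [-0.3  0.2  0.1  0.  -0.5 -0.   0.8 -0.2]
```

```bash
python3 -m inch '[[[0,0,0.3,0,0,0,30],[0.06,0.93,0,0,0,0,30],[0.06,0.93,0,0,0,0,30],[0.06,0.5,0,0,0,0,30],[0,0,0,0,0,0,30]]]'
python3 - <<'E'
from h import *
st()
im=env.read_camera("wrist");cal=env.calibration("wrist")
cv2.imwrite("pics/w12.png",im[:,:,::-1])
E
```

```text
clock: 14.72
tcp_pos: [0.4756, -0.0119, 0.0476]
tool_rot: [1.315, 1.136, -1.313]
wrist_force: [-0.2, 0.3, -0.2]
gripper_width: 0.0355
t 14.72 tcp [ 0.4756 -0.0119  0.0476] x [ 0.002 -0.    -1.   ] z [-0.143 -0.99  -0.   ] F [-0.2  0.3 -0.2] w 0.0355 j [-0.17  0.15  2.08  0.    0.91  1.54]
```

View pics/w12.png

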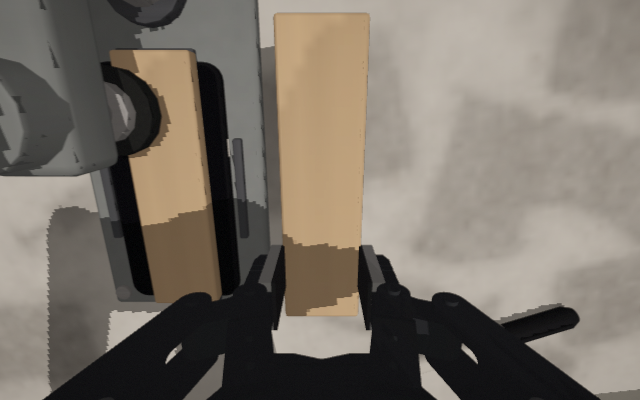

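```bash
python3 -m inch '[[[0,0.4,-0.22,0,0,0,30],[0,0.4,0,0,0,0,30],[0,0.6,0,0,0,0,30],[0,0.6,0,0,0,0,30]]]'
python3 -m inch '[[[0,0.6,0,0,0,0,30],[0,0.6,0,0,0,0,30],[0,0.6,0,0,0,0,30],[0,0.3,0,0,0,0,30]]]'
python3 - <<'E'
from h import *
st()
im=env.read_camera("wrist");cal=env.calibration("wrist")
cv2.imwrite("pics/w13.png",im[:,:,::-1])
E
```

```text
clock: 15.1
tcp_pos: [0.4741, 0.0276, 0.0416]
tool_rot: [1.316, 1.137, -1.317]
wrist_force: [0.6, 0.6, -0.8]
gripper_width: 0.0356
clock: 15.43
tcp_pos: [0.474, 0.0704, 0.0416]
tool_rot: [1.315, 1.138, -1.316]
wrist_force: [0.5, 0.4, -0.4]
gripper_width: 0.036
t 15.43 tcp [0.474  0.0704 0.0416] x [-0.001  0.    -1.   ] z [-0.144 -0.99  -0.   ] F [ 0.5  0.4 -0.4] w 0.036 j [0.   0.17 2.07 0.   0.9  1.72]
```

View pics/w13.png

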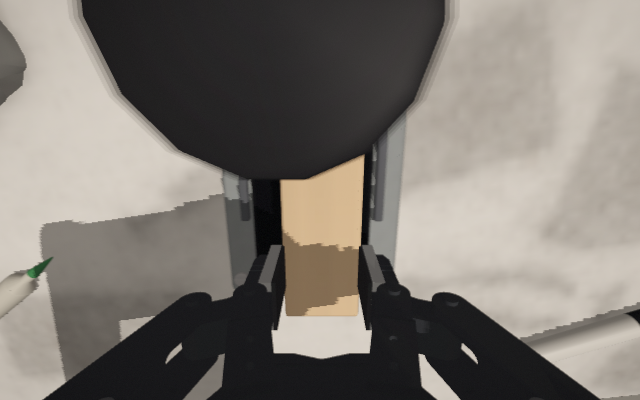

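```bash
python3 -m inch '[[[0,0.08,-0.2,0,0,0,30],[0,0,-0.1,0,0,0,30]]]'; python3 -m inch '[[[0,0,-0.1,0,0,0,30]]]'
```

```text
clock: 15.65
tcp_pos: [0.4742, 0.0708, 0.0355]
tool_rot: [1.315, 1.137, -1.316]
wrist_force: [0.2, 0.2, -0.9]
gripper_width: 0.0359
clock: 15.73
tcp_pos: [0.4741, 0.0705, 0.0334]
tool_rot: [1.315, 1.137, -1.316]
wrist_force: [-0.7, 0.8, -0.4]
gripper_width: 0.0355
```

```bash
python3 -m inch '[[[0,0,-0.08,0,0,0,30]]]'; python3 -m inch '[[[0,0,-0.08,0,0,0,30]]]'
```

```text
clock: 15.82
tcp_pos: [0.4742, 0.0705, 0.0331]
tool_rot: [1.315, 1.138, -1.318]
wrist_force: [-7.8, 0.2, 22.2]
gripper_width: 0.0358
clock: 15.9
tcp_pos: [0.4742, 0.0705, 0.0331]
tool_rot: [1.314, 1.139, -1.319]
wrist_force: [-12.0, 0.4, 33.4]
gripper_width: 0.036
```

```bash
python3 -m inch '[[[0,0,0.08,0,0,0,42],[0,0,0,0,0,0,52],[0,0,0.1,0,0,0,60],[0,0,0.2,0,0,0,62]]]'
python3 -m inch '[[[0,0,0.6,0,0,0,66],[0,0,1,0,0,0,70],[0,0,1,0,0,0,70],[-0.2,0,1,0,0,0,70],[-0.5,0,1,0,0,0,70]]]'
python3 -m inch '[[[-0.5,0,1,0,0,0,70],[-0.5,0,1,0,0,0,40],[0,0,0,0,0,0,20]]]'
python3 - <<'E'
from h import *
st()
im=env.read_camera("wrist");cal=env.calibration("wrist")
cv2.imwrite("pics/w14.png",im[:,:,::-1])
for m in env.masks_of("strip_1","wrist"): print(m["confidence"],m["bbox"],*maskrect(m,"wrist",.04,cal))
im=env.read_camera("scene");cv2.imwrite("pics/s4.png",cv2.resize(im[160:260,270:400],None,fx=6,fy=6,interpolation=cv2.INTER_CUBIC)[:,:,::-1])
E
```

```text
clock: 16.23
tcp_pos: [0.4736, 0.0706, 0.0377]
tool_rot: [1.315, 1.138, -1.317]
wrist_force: [0.4, -1.4, 0.0]
gripper_width: 0.0529
clock: 16.65
tcp_pos: [0.4612, 0.0707, 0.1315]
tool_rot: [1.316, 1.136, -1.315]
wrist_force: [0.1, -0.2, -0.4]
gripper_width: 0.0598
clock: 16.9
tcp_pos: [0.4419, 0.0709, 0.1742]
tool_rot: [1.319, 1.132, -1.31]
wrist_force: [0.8, 0.1, 0.2]
gripper_width: 0.0366
t 16.9 tcp [0.4419 0.0709 0.1742] x [ 0.007  0.    -1.   ] z [-0.145 -0.989 -0.001] F [0.8 0.1 0.2] w 0.0366 j [ 0.   -0.12  2.08  0.    1.18  1.72]
0.78 [293.7, 35.5, 46.5, 152.6] [0.50924283 0.06371351] [0.03829636052250862, 0.12505674362182617] 171.67587
```

View pics/w14.png

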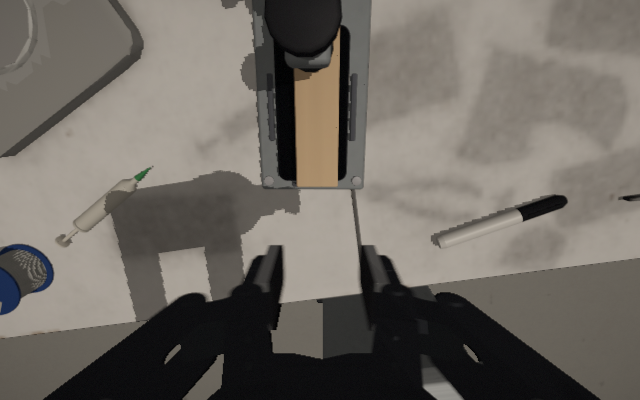

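View pics/s4.png

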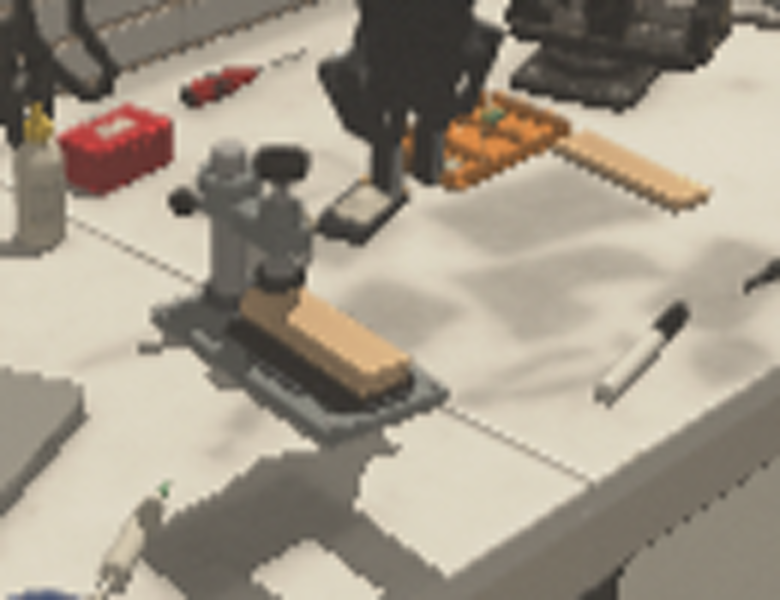

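Run:
```python
from h import *
print(topl([(318,188)],"wrist",.04),topl([(263,187),(362,188)],"wrist",.012))
```

```text
[[0.44499971 0.0722741  0.04      ]] [[0.44663368 0.1278906  0.012     ]
 [0.43123266 0.03005396 0.012     ]]
```

```bash
python3 -m inch '[[[0,0,1,0,0,0,0],[1,-0.08,0.5,0,0,0,0],[1,-0.08,0,0,0,0,0],[1,-0.08,0,0,0,0,0],[1,-0.08,0,0,0,0,0]]]'
python3 -m inch '[[[1,-0.08,0,0,0,0,0],[1,-0.08,0,0,0,0,0],[0.2,0,-0.5,0,0,0,0],[0,0,-0.5,0,0,0,0],[0,0,-0.3,0,0,0,0]]]'
```

```text
clock: 17.47
tcp_pos: [0.5208, 0.0643, 0.1985]
tool_rot: [1.314, 1.139, -1.318]
wrist_force: [-0.2, -0.5, 0.2]
gripper_width: -0.0
clock: 17.88
tcp_pos: [0.562, 0.0613, 0.1705]
tool_rot: [1.312, 1.141, -1.321]
wrist_force: [-0.8, 0.0, 0.1]
gripper_width: -0.0003
```

```bash
python3 -m inch '[[[0,0,-0.3,0,0,0,0],[0,0,-0.3,0,0,0,0],[0,0,-0.2,0,0,0,0],[0,0,-0.1,0,0,0,0]]]'; python3 -m inch '[[[0,0,-0.1,0,0,0,0]]]';python3 -m inch '[[[0,0,-0.1,0,0,0,0]]]'
```

```text
clock: 18.22
tcp_pos: [0.5634, 0.0614, 0.1554]
tool_rot: [1.315, 1.138, -1.316]
wrist_force: [-0.4, 0.1, 0.3]
gripper_width: 0.0002
clock: 18.3
tcp_pos: [0.5642, 0.0614, 0.1543]
tool_rot: [1.315, 1.137, -1.315]
wrist_force: [0.7, -0.0, 0.7]
gripper_width: -0.0002
clock: 18.38
tcp_pos: [0.5647, 0.0614, 0.1527]
tool_rot: [1.316, 1.136, -1.314]
wrist_force: [0.1, -0.9, 0.4]
gripper_width: 0.0
```

```bash
python3 -m inch '[[[0,0,-0.1,0,0,0,0],[0,0,-0.1,0,0,0,0],[0,0,-0.1,0,0,0,0]]]'; python3 -m inch '[[[0,0,-0.1,0,0,0,0],[0,0,-0.1,0,0,0,0]]]'; python3 -m inch '[[[0,0,-0.06,0,0,0,0]]]'
```

```text
clock: 18.63
tcp_pos: [0.5648, 0.0614, 0.147]
tool_rot: [1.316, 1.136, -1.315]
wrist_force: [-1.5, -0.3, 2.4]
gripper_width: -0.0001
clock: 18.8
tcp_pos: [0.5648, 0.0614, 0.1427]
tool_rot: [1.316, 1.136, -1.315]
wrist_force: [-0.5, -0.3, 3.1]
gripper_width: 0.0003
clock: 18.88
tcp_pos: [0.5648, 0.0613, 0.1412]
tool_rot: [1.316, 1.136, -1.315]
wrist_force: [0.4, -0.3, 3.5]
gripper_width: -0.0
```

```bash
for i in 1 ; do python3 -m inch '[[[0,0,-0.06,0,0,0,0]]]'; done; python3 -m inch '[[[0,0,-0.06,0,0,0,0]]]'; python3 -m inch '[[[0,0,-0.06,0,0,0,0]]]'
```

```text
clock: 18.97
tcp_pos: [0.5648, 0.0614, 0.1401]
tool_rot: [1.316, 1.136, -1.315]
wrist_force: [-0.9, 0.5, 3.1]
gripper_width: 0.0002
clock: 19.05
tcp_pos: [0.5648, 0.0613, 0.1389]
tool_rot: [1.316, 1.136, -1.315]
wrist_force: [-1.4, 0.1, 3.3]
gripper_width: 0.0003
clock: 19.13
tcp_pos: [0.5648, 0.0613, 0.138]
tool_rot: [1.316, 1.136, -1.315]
wrist_force: [-3.1, 0.2, 10.3]
gripper_width: -0.0003
```

```bash
python3 -m inch '[[[0,0,-0.05,0,0,0,0]]]'; python3 -m inch '[[[0,0,-0.03,0,0,0,0]]]'; python3 -m inch '[[[0,0,0,0,0,0,0]]]'
```

```text
clock: 19.22
tcp_pos: [0.5649, 0.0613, 0.138]
tool_rot: [1.316, 1.137, -1.315]
wrist_force: [-3.6, 0.0, 13.5]
gripper_width: -0.0
clock: 19.3
tcp_pos: [0.5649, 0.0614, 0.138]
tool_rot: [1.315, 1.137, -1.315]
wrist_force: [-5.9, 0.9, 14.2]
gripper_width: 0.0002
clock: 19.38
tcp_pos: [0.5648, 0.0613, 0.138]
tool_rot: [1.316, 1.137, -1.315]
wrist_force: [-3.6, 1.1, 11.7]
gripper_width: -0.0003
```

```bash
python3 -m inch '[[[0,0,-0.08,0,0,0,0]]]'; python3 -m inch '[[[0,0,-0.06,0,0,0,0]]]'; python3 -m inch '[[[0,0,0,0,0,0,0],[0,0,0,0,0,0,0],[0,0,0,0,0,0,0]]]'
python3 - <<'E'
from h import *
st()
for c in("scene","wrist"):
    im=env.read_camera(c)
    if c=="scene": im=cv2.resize(im[160:260,270:400],None,fx=6,fy=6,interpolation=cv2.INTER_CUBIC)
    cv2.imwrite(f"pics/{c}5.png",im[:,:,::-1])
st()
E
```

```text
clock: 19.47
tcp_pos: [0.565, 0.0614, 0.1379]
tool_rot: [1.315, 1.137, -1.315]
wrist_force: [-9.5, -0.2, 25.8]
gripper_width: 0.0001
clock: 19.55
tcp_pos: [0.565, 0.0613, 0.1379]
tool_rot: [1.315, 1.137, -1.316]
wrist_force: [-12.8, -0.4, 28.8]
gripper_width: -0.0001
clock: 19.8
tcp_pos: [0.565, 0.0614, 0.1379]
tool_rot: [1.315, 1.137, -1.315]
wrist_force: [-9.9, -0.4, 23.5]
gripper_width: -0.0001
t 19.8 tcp [0.565  0.0614 0.1379] x [ 0. -0. -1.] z [-0.144 -0.99   0.   ] F [-9.9 -0.4 23.5] w -0.0001 j [-0.02  0.2   1.82 -0.    1.12  1.7 ]
t 19.9 tcp [0.565  0.0614 0.1379] x [ 0. -0. -1.] z [-0.144 -0.99   0.   ] F [-10.2  -1.   22.5] w -0.0 j [-0.02  0.2   1.82 -0.    1.12  1.7 ]
```

View pics/scene5.png

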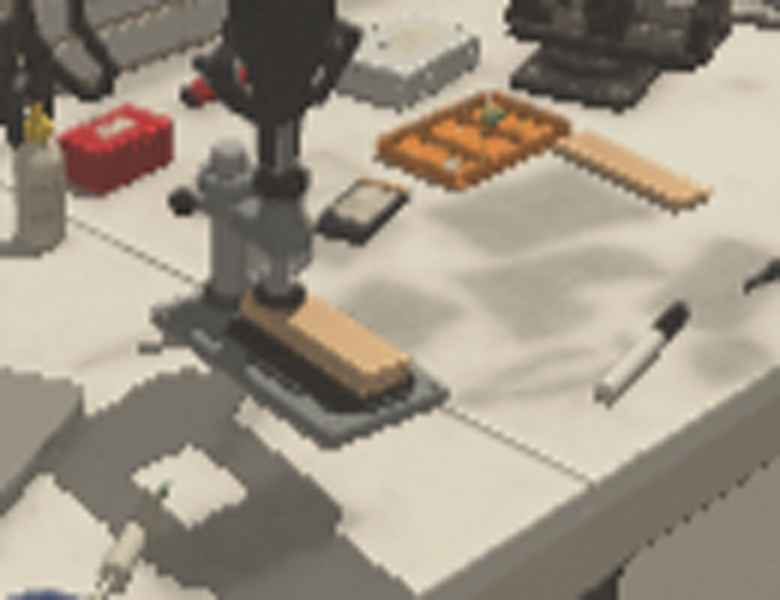

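View pics/wrist5.png

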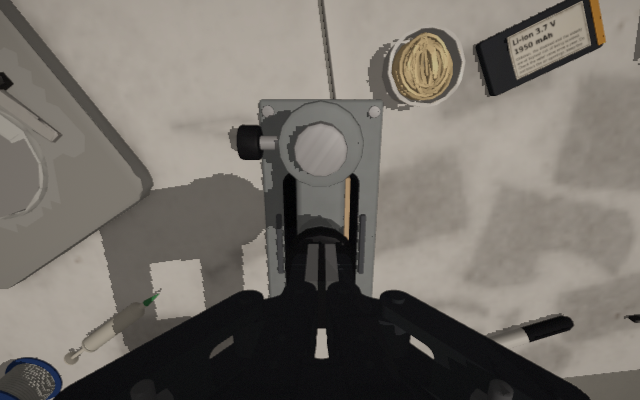

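Run:
```python
from h import *
st(); print(env.hand_in()); st()
```

```text
t 19.9 tcp [0.565  0.0614 0.1379] x [ 0. -0. -1.] z [-0.144 -0.99   0.   ] F [-10.2  -1.   22.5] w -0.0 j [-0.02  0.2   1.82 -0.    1.12  1.7 ]
the job is handed in; nothing more can be done
None
the job is handed in; nothing more can be done
```

I stacked two plywood strips on the phone under the foot and handed in at 19.9 s with the shut fingers holding the knob down at about 22 N. `hand_in` reports no verdict.

**How many strips:** I touched the knob with one strip in place; contact at about 151 mm put the gap at about 33 mm. One strip would have been out of reach, and two leave about 13 mm of the 18 mm stroke. I left the third strip where it lay, flat on the bench.

**Last checks:**
- **Pressing:** The foot met the stack with the fingertips at 138 mm, about 13 mm of travel and short of the hard stop. The force then rose well above the spring's roughly 3.5 N. It settled from 29 N to about 22 N down, with about 10 N of sideways push. The scene picture shows the foot resting on the stack.
- **Strip position:** Both strips look level and run along the press. Their centres are 42–48 mm in front of the ram axis. They sit about 3–6 mm to the right of the centre line, so they are not exactly centred but are within the 15 mm allowed.
- **Other things:** The bystanders in the last pictures showed no visible shift. I did not measure them.

**Disagreements:** The camera estimates of the foot's height ranged from about 41 to 56 mm, so I relied on the touch measurement instead. The top and wrist cameras also differed by about 6 mm in position.

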